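# Refill the new counter rack in reverse order

### The job

Move the four things standing on the dark wooden rack over to the empty light wooden rack, one in each compartment and in reverse order: what stood nearest the red ball on the dark rack goes farthest from the red ball on the light rack, and so on along the row. Keep them upright, set them down gently, and leave each standing flat on the floor of its compartment.

Things in the scene. Friction and masses are not known exactly. Their poses are not given: they have to be found in the camera images.
- tea_box_mid (a point): Loose yellow card tea box, 57 x 70 x 76 mm (its own x, y, z), graspable across the 57 mm (its x axis), standing with its long side roughly along the row. The point is its centre, half-way up; z is up. Hold it in its upper half, so that the gripper's body stays clear of its top. It stands on the dark rack at the start.
- cocoa_tin_mid (a point): Loose round cocoa tin with green sides and a metal top, 61 mm diameter, 104 mm high. The point is its centre, half-way up; z is up. Hold it in its upper half, so that the gripper's body stays clear of its top. It stands on the dark rack at the start.
- honey_jar_mid (a point): Loose round glass honey jar with a black lid, 63 mm diameter at the lid, 60 mm below, 94 mm high. The point is its centre, half-way up; z is up. Hold it in its upper half, so that the gripper's body stays clear of its top. It stands on the dark rack at the start.
- tea_pot_white_mid (a point): Loose round white pot with a white lid and a small ball knob, 108 mm high with the knob; the body is 54 mm in diameter up to a height of 74 mm, the lid above it, firmly fixed, is 60 mm wide up to 93 mm and can be gripped. The point is its centre, half-way up; z is up. Hold it in its upper half, so that the gripper's body stays clear of its top. It stands on the dark rack at the start.
- old_rack: The old rack, dark wood: 88 x 360 mm, fixed, floor 8 mm up. Four 80 x 84 mm compartments in a row along y, centres at x = 0, y = +132, +44, -44, -132 mm; dividers (4 mm thick) and lips 17 mm high, end walls 24 mm. Red ball (20 mm, 13 mm up) on the outside of one end, at y = +194 mm. Origin: centre of the underside; y along the row to the red ball. Each compartment holds a fixed 4 mm tile under its thing.
- new_rack: The new rack, light wood, empty at the start: 88 x 360 mm, fixed, floor 8 mm up. Four 80 x 84 mm compartments in a row along y, centres at x = 0, y = +132, +44, -44, -132 mm; dividers (4 mm thick) and lips 17 mm high, end walls 24 mm. Red ball (20 mm, 13 mm up) on the outside of one end, at y = +194 mm. Origin: centre of the underside; y along the row to the red ball.
- tile_tea_box: The white tile, 74 x 74 x 4 mm, fixed in that compartment of the dark rack where the yellow card tea box stands at the start; it stays there. Its colour has no meaning. Origin: centre of its underside.
- tile_cocoa_tin: The blue tile, 74 x 74 x 4 mm, fixed in that compartment of the dark rack where the round cocoa tin with green sides and a metal top stands at the start; it stays there. Its colour has no meaning. Origin: centre of its underside.
- tile_honey_jar: The terracotta tile, 74 x 74 x 4 mm, fixed in that compartment of the dark rack where the round glass honey jar with a black lid stands at the start; it stays there. Its colour has no meaning. Origin: centre of its underside.
- tile_tea_pot_white: The green tile, 74 x 74 x 4 mm, fixed in that compartment of the dark rack where the round white pot with a white lid and a small ball knob stands at the start; it stays there. Its colour has no meaning. Origin: centre of its underside.
Not all that is in view belongs to the job. What is shaped like the part that bears cocoa_tin_mid but blue is not meant.

How it is judged:
At the end, for the whole second after the job is handed in: All four stand released, at rest and upright (4.5 degrees) on the light rack's floor (5 mm), within 15 mm (16 along the row) of the centre of their compartment, which mirrors the one they left: from y = v on the dark rack (where the tile lies) to y = -v on the light rack (((y of tile_tea_box in the frame of old_rack between 0.112 and 0.152 m and y of tea_box_mid in the frame of new_rack between -0.148 and -0.116 m) or (y of tile_tea_box in the frame of old_rack between 0.024 and 0.064 m and y of tea_box_mid in the frame of new_rack between -0.06 and -0.028 m) or (y of tile_tea_box in the frame of old_rack between -0.064 and -0.024 m and y of tea_box_mid in the frame of new_rack between 0.028 and 0.06 m) or (y of tile_tea_box in the frame of old_rack between -0.152 and -0.112 m and y of tea_box_mid in the frame of new_rack between 0.116 and 0.148 m)) and x of tea_box_mid in the frame of new_rack between -0.015 and 0.015 m and z of tea_box_mid in the frame of new_rack between 0.041 and 0.051 m and angle between each of tea_box_mid, cocoa_tin_mid, honey_jar_mid, tea_pot_white_mid's own z axis and vertical below 0.08 rad and linear speed of each of tea_box, cocoa_tin, honey_jar, tea_pot_white below 0.02 m/s and contact force between each of tea_box, cocoa_tin, honey_jar, tea_pot_white and the fingers below 0.1 N and ((y of tile_cocoa_tin in the frame of old_rack between 0.112 and 0.152 m and y of cocoa_tin_mid in the frame of new_rack between -0.148 and -0.116 m) or (y of tile_cocoa_tin in the frame of old_rack between 0.024 and 0.064 m and y of cocoa_tin_mid in the frame of new_rack between -0.06 and -0.028 m) or (y of tile_cocoa_tin in the frame of old_rack between -0.064 and -0.024 m and y of cocoa_tin_mid in the frame of new_rack between 0.028 and 0.06 m) or (y of tile_cocoa_tin in the frame of old_rack between -0.152 and -0.112 m and y of cocoa_tin_mid in the frame of new_rack between 0.116 and 0.148 m)) and x of cocoa_tin_mid in the frame of new_rack between -0.015 and 0.015 m and z of cocoa_tin_mid in the frame of new_rack between 0.055 and 0.065 m and ((y of tile_honey_jar in the frame of old_rack between 0.112 and 0.152 m and y of honey_jar_mid in the frame of new_rack between -0.148 and -0.116 m) or (y of tile_honey_jar in the frame of old_rack between 0.024 and 0.064 m and y of honey_jar_mid in the frame of new_rack between -0.06 and -0.028 m) or (y of tile_honey_jar in the frame of old_rack between -0.064 and -0.024 m and y of honey_jar_mid in the frame of new_rack between 0.028 and 0.06 m) or (y of tile_honey_jar in the frame of old_rack between -0.152 and -0.112 m and y of honey_jar_mid in the frame of new_rack between 0.116 and 0.148 m)) and x of honey_jar_mid in the frame of new_rack between -0.015 and 0.015 m and z of honey_jar_mid in the frame of new_rack between 0.05 and 0.06 m and ((y of tile_tea_pot_white in the frame of old_rack between 0.112 and 0.152 m and y of tea_pot_white_mid in the frame of new_rack between -0.148 and -0.116 m) or (y of tile_tea_pot_white in the frame of old_rack between 0.024 and 0.064 m and y of tea_pot_white_mid in the frame of new_rack between -0.06 and -0.028 m) or (y of tile_tea_pot_white in the frame of old_rack between -0.064 and -0.024 m and y of tea_pot_white_mid in the frame of new_rack between 0.028 and 0.06 m) or (y of tile_tea_pot_white in the frame of old_rack between -0.152 and -0.112 m and y of tea_pot_white_mid in the frame of new_rack between 0.116 and 0.148 m)) and x of tea_pot_white_mid in the frame of new_rack between -0.015 and 0.015 m and z of tea_pot_white_mid in the frame of new_rack between 0.057 and 0.067 m); the robot touches nothing.
It fails at once if one of the four things is tipped (more than about 45 degrees) (angle between any of tea_box_mid, cocoa_tin_mid, honey_jar_mid, tea_pot_white_mid's own z axis and vertical above 0.8 rad).
It fails at once if one of the four things is dropped: let go and falling (faster than 0.4 m/s) with its foot still more than 20 mm above the light rack's floor height ((height (world z) of tea_box_mid above 0.066 m and contact force between tea_box and the fingers below 0.05 N and linear speed of tea_box above 0.4 m/s) or (height (world z) of cocoa_tin_mid above 0.08 m and contact force between cocoa_tin and the fingers below 0.05 N and linear speed of cocoa_tin above 0.4 m/s) or (height (world z) of honey_jar_mid above 0.075 m and contact force between honey_jar and the fingers below 0.05 N and linear speed of honey_jar above 0.4 m/s) or (height (world z) of tea_pot_white_mid above 0.082 m and contact force between tea_pot_white and the fingers below 0.05 N and linear speed of tea_pot_white above 0.4 m/s)).
It also fails if it takes over 102 s, if anything falls off the work surface, if the arm or the gripper's body presses on something with over 40 N, if the wrist force passes 120 N, or if a joint passes its speed limit or range.

### The arm

A 7-joint arm with a two-finger parallel gripper is mounted at the origin on a cart in front of the work surface, level with it; the furniture and walls round the work are solid. World frame = base frame: x ahead of the robot, y to its left, z up, the work surface at z = 0. Lengths are in m, angles in rad, forces in N, time in s.
With the tool pointing down it reaches from about 0.4 to 0.85 m from the base axis. Payload 10.4 kg.
Tool frame: the origin (TCP) lies between the finger pads; the fingertips stand bot.tip_reach ahead of it and the grasp point (between the pads) lies 11 mm behind it (bot.tip_reach is the distance from the TCP to the fingertips, in m); z points along the fingers, y is the line along which they close (so a half turn about z gives the same grasp; the last joint's range is limited). The gripper opens to 85 mm and grips with 20 to 120 N. Pads are 22 mm wide; open, the fingers measure 114 mm over their backs; the gripper's body (76 mm by 85 mm) begins 54 mm behind the grasp point. The pads swing forward as they close: fully open they stand 13 mm farther back than shut.
Start: joints at [-1.217, 0.332, -0.065, 1.46, 0.022, 1.35, -0.088], TCP at [0.23, 0.581, 0.239] pointing down, gripper open.
Joint ranges: [-2.6, 2.6], [-0.5, 2.12], [-1.47, 1.34], [0.16, 2.42], [-1.27, 4.41], [0.06, 2.06], [-2.6, 2.6]. Speed limits (rad/s): [2.22, 2.22, 2.79, 2.79, 3.14, 3.14, 3.14].

### API

Orientations are given as a unit quaternion [x, y, z, w].
In Python, from rig import monitor, optics, job, bot gives the robot as it stands.
- The arm moves only by the tool move_arm, never from a script. Its argument "moves" is one flat list of numbers, 7 for each row, row after row: the turn, a rotation vector about the tool's x, y, z in degrees, then the shift along the tool's x, y, z in mm, then the opening, from 0 (shut) to 1 (fully open). In form: [wx, wy, wz, tx, ty, tz, claw, wx, wy, wz, tx, ty, tz, claw, ...]. A call has 1 to 10 rows; each row shifts and turns the commanded pose from where the row before left it, along the tool's axes as they then stand; what a row does not reach is not made up. A row lasts 1/12 s, in which the tool goes at most 41.7 mm and 7.16 degrees, less where a joint would pass 70% of its speed; a pose out of reach is approached as far as the arm can. A call is refused whole if a number of a shift passes 41.7 or a number of a turn 7.16, either way. A call with a gripper value outside its range is refused whole. The fingers move at their own pace and stop on an object; "squeeze" is the grip in N (left out, the last holds). Time passes only in rows, so rows that do not move let the fingers close. It gives the time, the measured TCP pose, the force, the opening and the grip force at its end, in the units of the state.
- monitor.state(): the state, without advancing time (a new reading comes with each control period).
- optics.get_image(name): name is "scene" or "side" or "wrist"; returns the picture (384x512x3 uint8, red, green, blue); there is no depth.
- optics.camera_model(name): a dict with "fx", "fy", "cx", "cy" (pixels), "R" (3x3) and "t" (3): a world point X has camera coordinates R X + t. Camera axes: x right, y down, z forward; pixel columns grow to the right and rows downward; lengths in m; the calibration is good to about 2 mm. A picture is of the moment at which its call begins: read the wrist's pose just before it. camera_model takes no time and is no camera call; for the wrist camera it gives the pose at the moment of the call.
- job.close_job(): hands the job in; it is judged then, once.
The state is a dict: "t": time; "joints": joint angles; "qvel": joint speeds; "joint_torque": joint torques, N m; "ee_pos": TCP position; "eef_rot": TCP orientation; "wrist_force": force on the tool from outside, world axes, zero at the start; "wrist_torque": the same for the moment, N m; "finger_gap": finger opening in m; "grasp_force": force on a finger pad.
Only numpy, scipy, OpenCV 4.12 (cv2) and the standard library are available. Lean on these libraries where they do the work, as an engineer would, in place of code of your own. Each camera call takes 0.05 s, during which the arm holds its last target. There are 200 camera calls.

## Working session

There is one attempt and no reset: what is moved stays moved. The work goes in short steps, Python scripts to look and compute and a tool call to move; the robot and the scene stay as the last step left them, time stands still between calls to the robot, and variables do not carry over. Pictures are saved under pics/ and viewed, at most 14 in all, crops included, and the job is handed in when it is done.

Besides the shell and the picture viewer there is one more tool, called after "Emit:" by a JSON object that holds its "name" and its "arguments", one argument or row to a line. move_arm: Moves the arm, as the interface text tells. Its arguments: {"type":"object","properties":{"moves":{"type":"array"},"squeeze":{"type":"number"}},"required":["moves"]}

```bash
ls; mkdir -p pics
python3 - <<'E'
from rig import monitor, optics, job, bot
import cv2,numpy as np
print(monitor.state(), bot.tip_reach)
for n in ["scene","side"]:
    im=optics.get_image(n); cv2.imwrite(f"pics/{n}0.png",im[:,:,::-1]); m=optics.camera_model(n); print(n,m)
E
```

```text
pics
{'t': 0.0, 'joints': array([-1.2166051 ,  0.33287229, -0.0646896 ,  1.46093576,  0.02157375,
        1.34988684, -0.08848127]), 'qvel': array([-0.00101344, -0.00022719, -0.00021487, -0.00056987,  0.00297079,
       -0.00100064, -0.00072057]), 'joint_torque': array([ 5.58630218e-04, -6.25468254e+01,  4.95485903e-02, -3.91579807e+01,
        1.62644841e-02,  1.02538057e-02,  2.32587939e-05]), 'ee_pos': array([0.22983178, 0.58082235, 0.23851828]), 'eef_rot': array([ 1.87271305e-01,  9.82307978e-01, -6.95255542e-04, -1.10898947e-04]), 'wrist_force': array([ 0.36853531, -0.32001897,  0.32151967]), 'wrist_torque': array([-0.01393432, -0.0548256 , -0.00247952]), 'grasp_force': 0.0, 'finger_gap': 0.08582979204275619} 0.008
scene {'fx': 471.90274356663195, 'fy': 471.90274356663195, 'cx': 256.34547103731455, 'cy': 193.60272361077034, 'R': array([[ 0.57653908, -0.81705268, -0.00525449],
       [-0.61886419, -0.43247383, -0.65572365],
       [ 0.53348833,  0.38130213, -0.75498271]]), 't': array([-0.27429566,  0.35009679,  1.2355227 ])}
side {'fx': 372.53117697110554, 'fy': 372.53117697110554, 'cx': 254.65991156861054, 'cy': 191.9169469251746, 'R': array([[-0.52615784, -0.85036737, -0.00576686],
       [-0.47103071,  0.2970791 , -0.83058659],
       [ 0.70801695, -0.43430328, -0.55685965]]), 't': array([0.26915083, 0.3000092 , 1.04195092])}
```

View pics/scene0.png

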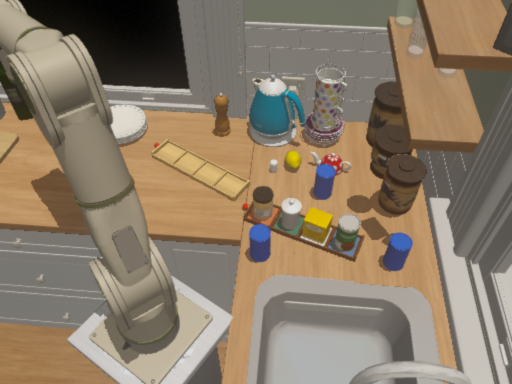

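View pics/side0.png

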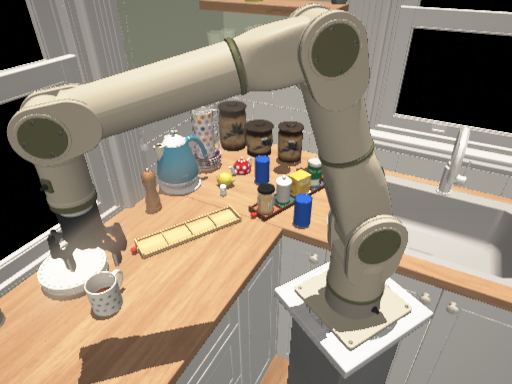

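The scene view shows the dark rack from (246,207) (ball, honey jar end) to about (360,245). The order from its ball is honey (263,203), white pot (291,215), tea box (317,226), tin (347,233). The light rack runs from its ball at (157,146) to about (243,190), and the blue tins are decoys. Next I'll measure by colour.

```bash
cat > h.py <<'E'
from rig import monitor, optics, job, bot
import cv2,numpy as np
def ray(m,u,v):
    d=np.array([(u-m['cx'])/m['fx'],(v-m['cy'])/m['fy'],1.]); return -m['R'].T@m['t'], m['R'].T@d
def onz(m,uv,z):
    c,d=ray(m,*uv); return c+d*(z-c[2])/d[2]
def tri(ms,uvs):
    A=np.zeros((3,3));b=np.zeros(3)
    for m,uv in zip(ms,uvs):
        c,d=ray(m,*uv); d=d/np.linalg.norm(d); P=np.eye(3)-np.outer(d,d); A+=P;b+=P@c
    return np.linalg.solve(A,b)
def proj(m,X):
    p=m['R']@np.asarray(X)+m['t']; return np.array([m['fx']*p[0]/p[2]+m['cx'],m['fy']*p[1]/p[2]+m['cy']])
def blobs(im,lo,hi,amin=8,z=None):
    h=cv2.cvtColor(im,cv2.COLOR_RGB2HSV); k=cv2.inRange(h,np.array(lo),np.array(hi))
    n,l,s,c=cv2.connectedComponentsWithStats(k); return [(tuple(c[i].round(1)),tuple(s[i])) for i in range(1,n) if s[i][4]>=amin],k
E
python3 - <<'E'
from h import *
for n in ["scene","side"]:
    im=cv2.imread(f"pics/{n}0.png")[:,:,::-1].copy(); m=optics.camera_model(n)
    for nm,lo,hi in [("red",(0,180,120),(5,255,255)),("red2",(174,180,100),(180,255,255)),("yellow",(22,160,120),(32,255,255)),("green",(50,120,30),(85,255,255)),("wood",(15,70,190),(30,150,255))]:
        for c,s in blobs(im,lo,hi,12)[0]:
            print(n,nm,c,[int(x) for x in s],onz(m,c,.013).round(3)[:2])
s=cv2.imread("pics/scene0.png"); d=cv2.imread("pics/side0.png")
a=cv2.resize(s[170:270,230:380],None,fx=4,fy=4,interpolation=2); b=cv2.resize(d[140:240,220:370],None,fx=4,fy=4,interpolation=2)
cv2.imwrite("pics/crop1.png",cv2.resize(np.vstack([a,b]),(450,600)))
E
```

```text
scene red (np.float64(332.8), np.float64(162.1)) [324, 156, 17, 14, 71] [ 0.793 -0.096]
scene red (np.float64(244.8), np.float64(206.1)) [243, 204, 4, 5, 17] [0.463 0.036]
scene yellow (np.float64(292.7), np.float64(158.9)) [285, 151, 16, 17, 215] [0.728 0.025]
scene yellow (np.float64(317.1), np.float64(221.2)) [303, 207, 30, 33, 519] [ 0.542 -0.181]
scene wood (np.float64(172.6), np.float64(114.1)) [144, 111, 62, 8, 216] [0.671 0.525]
scene wood (np.float64(165.9), np.float64(124.5)) [155, 121, 23, 9, 97] [0.612 0.505]
scene wood (np.float64(152.0), np.float64(125.7)) [149, 123, 7, 7, 23] [0.577 0.543]
scene wood (np.float64(190.0), np.float64(122.4)) [185, 122, 11, 2, 20] [0.672 0.44 ]
scene wood (np.float64(13.8), np.float64(124.6)) [7, 124, 13, 2, 22] [0.289 0.968]
scene wood (np.float64(7.0), np.float64(136.4)) [0, 132, 16, 10, 109] [0.234 0.933]
scene wood (np.float64(173.2), np.float64(134.2)) [160, 133, 29, 3, 54] [0.587 0.447]
scene wood (np.float64(344.2), np.float64(149.9)) [340, 133, 11, 31, 137] [ 0.868 -0.099]
scene wood (np.float64(159.8), np.float64(144.1)) [152, 138
[... 4914 characters left out ...]
143] [ 0.344 -0.12 ]
side wood (np.float64(139.5), np.float64(202.5)) [136, 199, 9, 7, 13] [0.757 0.362]
side wood (np.float64(109.9), np.float64(260.6)) [105, 251, 10, 21, 95] [0.499 0.536]
side wood (np.float64(457.0), np.float64(276.9)) [400, 254, 112, 47, 1186] [-0.111 -0.312]
side wood (np.float64(20.8), np.float64(290.0)) [0, 272, 40, 38, 418] [0.514 0.781]
side wood (np.float64(31.9), np.float64(309.3)) [0, 286, 70, 55, 855] [0.422 0.761]
side wood (np.float64(79.4), np.float64(300.2)) [72, 296, 15, 9, 38] [0.387 0.646]
side wood (np.float64(147.3), np.float64(375.8)) [98, 361, 85, 23, 764] [0.077 0.556]
side wood (np.float64(14.6), np.float64(379.3)) [9, 375, 11, 9, 40] [0.228 0.814]
```

View pics/crop1.png

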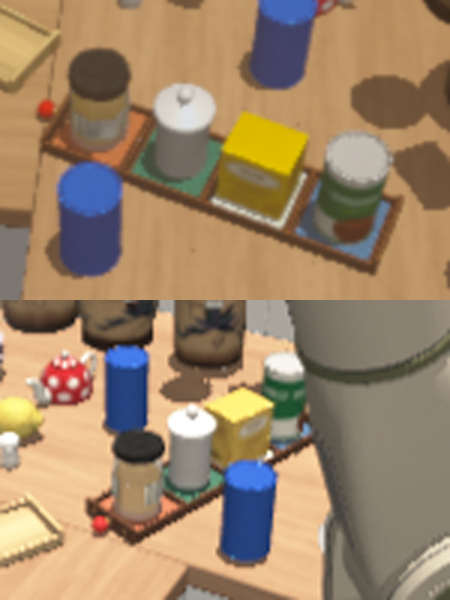

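The crop shows all four dark-rack things clear in both views: lid tops at scene (263,193), (292,201), (318,218), (349,223). Two-view triangulation next.

Run:
```python
from h import *
ms=[optics.camera_model(n) for n in("scene","side")]
S=[(263.3,192.7),(291.7,200.7),(318,218.3),(348.7,222.7)];D=[(266,186.7),(284.3,177),(300,177.3),(314.7,160.3)]
P=[]
for a,b,z in zip(S,D,[.106,.115,.088,.116]):
    t=tri(ms,[a,b]);p=(onz(ms[0],a,z)+onz(ms[1],b,z))/2;P.append(p)
    print(t.round(3),onz(ms[0],a,z).round(4)[:2],onz(ms[1],b,z).round(4)[:2])
P=np.array(P)[:,:2]; d=np.polyfit([62,150,238,326],P,1); print("fit dir,per m",d[0]*1000,"ball",d[1], np.degrees(np.arctan2(*d[0][::-1])))
# tiles in scene by colour: terracotta/green/white/blue ; decoy tins
im=cv2.imread("pics/scene0.png")[:,:,::-1].copy()
for c,s in blobs(im,(108,150,60),(125,255,255),60)[0]: print("blue",c,[int(x) for x in s],onz(ms[0],c,.05)[:2].round(3))
# light rack outline
h=cv2.cvtColor(im,cv2.COLOR_RGB2HSV)
for n,box in (("scene",(135,130,260,205)),("side",(120,200,250,265))):
    m=optics.camera_model(n); I=cv2.imread(f"pics/{n}0.png"); x0,y0,x1,y1=box
    cv2.imwrite(f"pics/light_{n}.png",cv2.resize(I[y0:y1,x0:x1],None,fx=6,fy=6,interpolation=2))
# predicted corners outlines from guess, drawn
```

```text
[ 0.476 -0.026  0.105] [ 0.4758 -0.0259] [ 0.4738 -0.0249]
[ 0.491 -0.115  0.111] [ 0.4912 -0.1152] [ 0.4811 -0.1097]
[ 0.503 -0.199  0.076] [ 0.4985 -0.2017] [ 0.4827 -0.1853]
[ 0.519 -0.286  0.112] [ 0.5136 -0.2883] [ 0.5182 -0.283 ]
fit dir,per m [ 0.14527952 -0.97928612] ball [0.46367991 0.03571671] -81.56157554585344
blue (np.float64(325.4), np.float64(170.9)) [317, 165, 18, 13, 172] [ 0.709 -0.11 ]
blue (np.float64(259.6), np.float64(232.9)) [250, 225, 20, 17, 251] [ 0.382 -0.078]
blue (np.float64(400.6), np.float64(241.6)) [390, 234, 21, 17, 269] [ 0.588 -0.426]
```

View pics/light_scene.png

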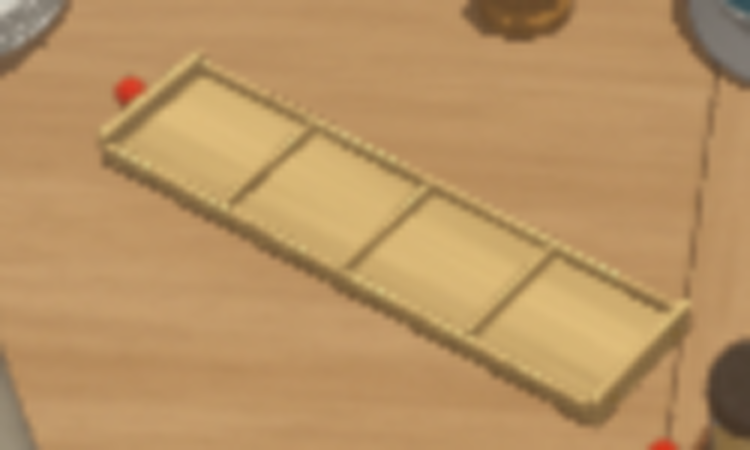

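View pics/light_side.png

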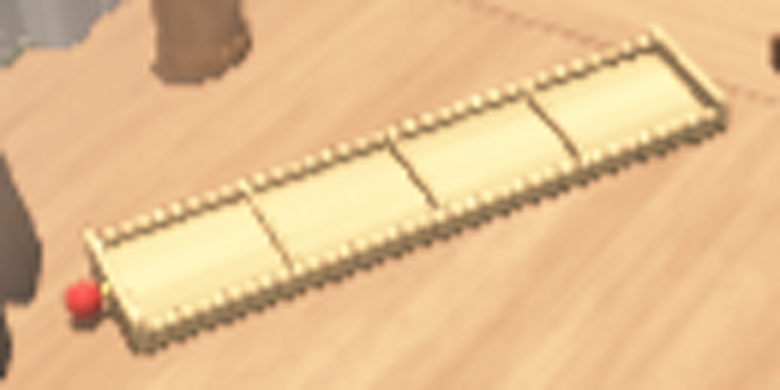

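The light rack is fully visible in both views, with the ball at scene (157,145) and side (134,250) and its end walls clear. I'll compute its corners.

Run:
```python
from h import *
ms=[optics.camera_model(n) for n in("scene","side")]
S=np.array([(130,90),(198,57),(103,137),(687,305),(598,404)])/6+(135,130); D=np.array([(84,300),(92,237),(140,332),(655,35),(724,110)])/6+(120,200)
for a,b,z in zip(S,D,[.013,.024,.024,.024,.024]): print(tri(ms,[a,b]).round(3),onz(ms[0],a,z).round(4)[:2],onz(ms[1],b,z).round(4)[:2])
```

```text
[0.511 0.458 0.011] [0.5109 0.4571] [0.5072 0.4578]
[0.552 0.44  0.017] [0.5472 0.434 ] [0.5417 0.4409]
[0.47  0.44  0.013] [0.4653 0.4331] [0.4547 0.4421]
[0.557 0.085 0.015] [0.5514 0.0806] [0.543  0.0909]
[0.474 0.084 0.01 ] [0.4669 0.0777] [0.4555 0.0924]
```

Emit:
{"name": "move_arm", "arguments": {
  "moves": [0, 0, 6.67, 0, 0, -7, 1, 0, 0, 6.67, 0, 0, -7, 1, 0, 0, 6.67, 0, 0, -7, 1, 0, 0, 6.67, 0, 0, -7, 1, 0, 0, 6.67, 0, 0, -7, 1, 0, 0, 6.67, 0, 0, -7, 1, 0, 0, 6.67, 0, 0, -7, 1, 0, 0, 6.67, 0, 0, -7, 1, 0, 0, 6.67, 0, 0, -7, 1, 0, 0, 0, -20, 5, 0, 1],
  "squeeze": 40
}}

```text
t: 0.93
ee_pos: [0.2352, 0.5645, 0.3025]
eef_rot: [0.655, 0.756, 0.0, -0.001]
wrist_force: [-1.0, 0.9, 0.2]
finger_gap: 0.0855
grasp_force: 0.0
```

Emit:
{"name": "move_arm", "arguments": {
  "moves": [0, 0, 0, -34, 8, 0, 1, 0, 0, 0, -34, 8, 0, 1, 0, 0, 0, -34, 8, 0, 1, 0, 0, 0, -34, 8, 0, 1, 0, 0, 0, -34, 8, 0, 1, 0, 0, 0, -34, 8, 0, 1, 0, 0, 0, -34, 8, 0, 1, 0, 0, 0, -34, 8, 0, 1, 0, 0, 0, -34, 8, 0, 1, 0, 0, 0, -34, 8, 0, 1]
}}

```text
t: 1.77
ee_pos: [0.3667, 0.2356, 0.3021]
eef_rot: [0.654, 0.757, -0.0, -0.0]
wrist_force: [1.0, 0.1, 0.1]
finger_gap: 0.0854
grasp_force: 0.0
```

Emit:
{"name": "move_arm", "arguments": {
  "moves": [0, 0, 0, -34, 8, 0, 1, 0, 0, 0, -34, 8, 0, 1, 0, 0, 0, -34, 8, 0, 1, 0, 0, 0, -34, 8, 0, 1, 0, 0, 0, -34, 8, 0, 1, 0, 0, 0, -34, 8, 0, 1, 0, 0, 0, -34, 8, 0, 1, 0, 0, 0, -34, 8, 0, 1, 0, 0, 0, -20, 8, 0, 1, 0, 0, 0, -10, 5, 0, 1]
}}

```text
t: 2.6
ee_pos: [0.4871, -0.0536, 0.3023]
eef_rot: [0.655, 0.756, -0.0, 0.0]
wrist_force: [0.3, 1.2, -1.2]
finger_gap: 0.0852
grasp_force: 0.0
```

```bash
cat >> h.py <<'E'
def pose():
    s=monitor.state(); x,y,z,w=s['eef_rot']
    from scipy.spatial.transform import Rotation as Rt
    R=Rt.from_quat(s['eef_rot']).as_matrix(); return s,R,np.degrees(np.arctan2(R[1,1],R[0,1]))
def to(X,yaw=None):
    """tool-frame mm shift to put TCP at X; turn about tool z to reach yaw of tool y"""
    s,R,a=pose(); d=R.T@(np.array(X)-s['ee_pos'])*1000
    print("t",round(s['t'],2),"at",s['ee_pos'].round(4),"yaw",a.round(2),"tilt",np.degrees(np.arccos(-R[2,2])).round(2),"shift",d.round(1),"turn",None if yaw is None else round(a-yaw,2))
E
python3 - <<'E'
from h import *
to([.48,-.05,.28],8.4)
print(monitor.state()['joints'].round(2))
m=optics.camera_model("wrist");im=optics.get_image("wrist");cv2.imwrite("pics/w0.png",im[:,:,::-1]);np.save("w0.npy",m,allow_pickle=True)
print(-m['R'].T@m['t'], m['R'][2])
E
```

```text
t 2.6 at [ 0.4871 -0.0536  0.3023] yaw 8.15 tilt 0.03 shift [ 4.6 -6.5 22.3] turn -0.25
[-0.76 -0.04  0.77  1.74  0.03  1.43  0.15]
[0.47595459 0.02521163 0.4378532 ] [ 0.04472681 -0.30235635 -0.95214502]
```

View pics/w0.png

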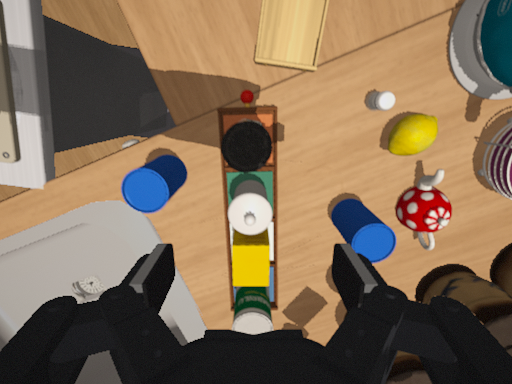

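The wrist view shows the dark rack vertically: ball (247,96), honey lid (247,146), knob (250,218), box top about (251,259), tin top about (252,322). The box looks nearly aligned with the rack.

Run:
```python
from h import *
m=np.load("w0.npy",allow_pickle=True).item(); im=cv2.imread("pics/w0.png")[:,:,::-1].copy()
for nm,p,z in [("ball",(247,96.5),.013),("honey",(246.5,146),.106),("pot",(250,218),.114),("tin",(252,322),.116),("blue",(147,189),.104),("blue2",(371,241),.104)]:
    print(nm,onz(m,p,z).round(4)[:2])
for p in [(221,108),(277,108),(230,309),(277,307)]: print("rim",p,onz(m,p,.02).round(4)[:2])
b,k=blobs(im,(22,160,150),(32,255,255),300)
for c,s in b: print(c,[int(x) for x in s])
k[:, :225]=0;k[:,285:]=0
c=max(cv2.findContours(k,0,2)[0],key=cv2.contourArea); r=cv2.boxPoints(cv2.minAreaRect(c)); print(r.round(1))
for z in (.088,): print(np.array([onz(m,q,z)[:2] for q in r]).round(4))
```

```text
ball [0.4662 0.0366]
honey [ 0.4753 -0.022 ]
pot [ 0.4922 -0.1115]
tin [ 0.5177 -0.2732]
blue [ 0.3567 -0.0945]
blue2 [ 0.6608 -0.1261]
rim (221, 108) [0.4308 0.0153]
rim (277, 108) [0.5119 0.0269]
rim (230, 309) [ 0.4853 -0.3382]
rim (277, 307) [ 0.5713 -0.3215]
(np.float64(414.9), np.float64(135.3)) [390, 115, 48, 41, 1384]
(np.float64(250.3), np.float64(265.4)) [232, 245, 38, 42, 1538]
[[232. 245.]
 [269. 245.]
 [269. 286.]
 [232. 286.]]
[[ 0.4737 -0.1677]
 [ 0.5263 -0.1602]
 [ 0.5373 -0.2287]
 [ 0.4819 -0.2366]]
```

Emit:
{"name": "move_arm", "arguments": {
  "moves": [0, 0, 0.2, 10, -2.6, 20, 1, 0, 0, 0, 10, -2.6, 30, 1, 0, 0, 0, 11, -2.6, 30, 1, 0, 0, 0, 0, 0, 30, 1, 0, 0, 0, 0, 0, 30, 1, 0, 0, 0, 0, 0, 30, 1, 0, 0, 0, 0, 0, 30, 1, 0, 0, 0, 0, 0, 20, 1, 0, 0, 0, 0, 0, 10, 1, 0, 0, 0, 0, 0, 0, 1]
}}

```text
t: 3.48
ee_pos: [0.473, -0.0203, 0.0705]
eef_rot: [0.655, 0.756, -0.002, -0.001]
wrist_force: [0.4, 0.6, 1.3]
finger_gap: 0.0851
grasp_force: 0.0
```

Emit:
{"name": "move_arm", "arguments": {
  "moves": [0, 0, 0, 0, 0, 0, 0, 0, 0, 0, 0, 0, 0, 0, 0, 0, 0, 0, 0, 0, 0, 0, 0, 0, 0, 0, 0, 0, 0, 0, 0, 0, 0, 0, 0, 0, 0, 0, 0, 0, 0, 0, 0, 0, 0, 0, 0, 0, 0, 0, 0, 0, 0, 0, 0, 0],
  "squeeze": 40
}}

```text
t: 4.15
ee_pos: [0.4753, -0.0204, 0.0738]
eef_rot: [0.655, 0.756, 0.001, 0.0]
wrist_force: [-3.5, -0.8, 7.0]
finger_gap: 0.0622
grasp_force: 42.5
```

Emit:
{"name": "move_arm", "arguments": {
  "moves": [0, 0, 0, 0, 0, -5, 0, 0, 0, 0, 0, 0, -15, 0, 0, 0, 0, 0, 0, -25, 0, 0, 0, 0, 0, 0, -30, 0, 0, 0, 0, 0, 0, -30, 0, 0, 0, 0, 0, 0, -25, 0, 0, 0, 0, 0, 0, -10, 0]
}}

```text
t: 4.73
ee_pos: [0.4759, -0.0207, 0.2162]
eef_rot: [0.655, 0.756, 0.002, 0.001]
wrist_force: [0.7, 0.1, -4.0]
finger_gap: 0.0622
grasp_force: 45.4
```

Run:
```python
from h import *
to([.5115,.131,.2],0)
im=optics.get_image("scene");im2=optics.get_image("wrist");cv2.imwrite("pics/s1.png",np.hstack([im[100:300,150:400,::-1],im2[90:290,130:380,::-1]]))
```

```text
t 4.73 at [ 0.4759 -0.0207  0.2162] yaw 8.15 tilt 0.32 shift [145.1  56.7  16.7] turn 8.15
```

View pics/s1.png

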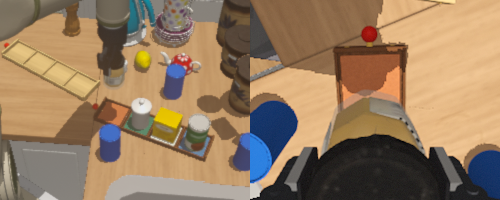

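The jar hangs upright in the gripper and its tile is empty, with the ball at (370,33) in the right half of the picture. Next I'll carry it over the last light compartment and look at the rack from there.

Emit:
{"name": "move_arm", "arguments": {
  "moves": [0, 0, 4.1, 0, 0, 0, 0, 0, 0, 4.1, 0, 0, 0, 0, 0, 0, 0, 10, 2.5, 0, 0, 0, 0, 0, 20, 4.5, 0, 0, 0, 0, 0, 25, 6, 0, 0, 0, 0, 0, 25, 6, 0, 0, 0, 0, 0, 25, 6, 0, 0, 0, 0, 0, 24, 6, 0, 0, 0, 0, 0, 18, 4, 0, 0, 0, 0, 0, 7, 1.5, 0, 0]
}}

```text
t: 5.67
ee_pos: [0.5106, 0.1371, 0.2108]
eef_rot: [0.705, 0.709, -0.001, -0.0]
wrist_force: [-0.4, 1.1, -3.4]
finger_gap: 0.062
grasp_force: 45.3
```

Run:
```python
from h import *
to([.5125,.133,.2],0)
m=optics.camera_model("wrist");im=optics.get_image("wrist");cv2.imwrite("pics/w1.png",im[:,:,::-1]);np.save("w1.npy",m,allow_pickle=True)
```

```text
t 5.67 at [0.5106 0.1371 0.2108] yaw 0.3 tilt 0.11 shift [-4.1  1.9 10.8] turn 0.3
```

View pics/w1.png

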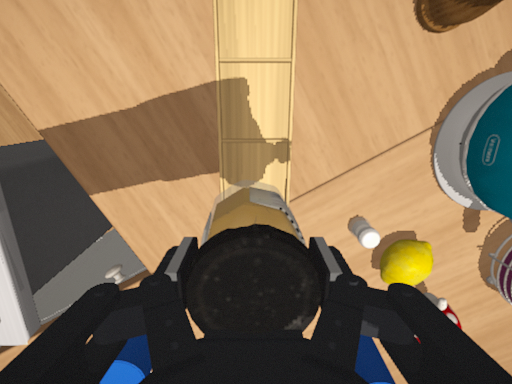

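The light rack's dividers appear at rows 61 and 139, with side lips from about (217,0)–(221,190) to (296,0)–(289,190).

Run:
```python
from h import *
m=np.load("w1.npy",allow_pickle=True).item()
for z in(.017,.025):
    print(z,[onz(m,p,z)[:2].round(4).tolist() for p in [(256,61),(256,139),(216.5,20),(296,20),(219,139),(293,139)]])
m0=np.load("w0.npy",allow_pickle=True).item()
print([onz(m0,p,.02)[:2].round(4).tolist() for p in [(257,62),(316,69),(326,10)]])
```

```text
0.017 [[0.5134, 0.2633], [0.5141, 0.1788], [0.4714, 0.3024], [0.5552, 0.3028], [0.4699, 0.1785], [0.5582, 0.179]]
0.025 [[0.5133, 0.2622], [0.514, 0.1797], [0.4724, 0.3003], [0.5541, 0.3007], [0.4709, 0.1795], [0.557, 0.1799]]
[[0.474, 0.0833], [0.5574, 0.0862], [0.5554, 0.1583]]
```

Emit:
{"name": "move_arm", "arguments": {
  "moves": [0, 0, 0, -1, 1, 10, 0, 0, 0, 0, -1, 1.5, 25, 0, 0, 0, 0, -0.5, 0, 30, 0, 0, 0, 0, 0, 0, 30, 0, 0, 0, 0, 0, 0, 20, 0, 0, 0, 0, 0, 0, 10, 0, 0, 0, 0, 0, 0, 6, 0, 0, 0, 0, 0, 0, 3, 0, 0, 0, 0, 0, 0, 0, 0]
}}

```text
t: 6.47
ee_pos: [0.514, 0.1305, 0.0786]
eef_rot: [0.707, 0.707, 0.0, 0.0]
wrist_force: [0.5, -0.3, -3.9]
finger_gap: 0.0623
grasp_force: 45.3
```

Emit:
{"name": "move_arm", "arguments": {
  "moves": [0, 0, 0, 2, 0, 3, 0, 0, 0, 0, 1, 0, 2, 0, 0, 0, 0, 0, 0, 2, 0, 0, 0, 0, 0, 0, 1, 0, 0, 0, 0, 0, 0, 0, 0]
}}

```text
t: 6.88
ee_pos: [0.5135, 0.134, 0.0703]
eef_rot: [0.707, 0.707, 0.0, -0.0]
wrist_force: [0.3, -0.6, -4.1]
finger_gap: 0.0623
grasp_force: 45.3
```

Emit:
{"name": "move_arm", "arguments": {
  "moves": [0, 0, 0, 0, 0, 0.5, 0, 0, 0, 0, 0, 0, 0.5, 0, 0, 0, 0, 0, 0, 0.5, 0, 0, 0, 0, 0, 0, 0, 0]
}}

```text
t: 7.22
ee_pos: [0.5138, 0.1341, 0.0699]
eef_rot: [0.707, 0.707, 0.0, -0.0]
wrist_force: [-6.0, -1.3, 10.9]
finger_gap: 0.0621
grasp_force: 46.4
```

Emit:
{"name": "move_arm", "arguments": {
  "moves": [0, 0, 0, 0, 0, 0, 0.78, 0, 0, 0, 0, 0, 0, 0.85, 0, 0, 0, 0, 0, 0, 1, 0, 0, 0, 0, 0, 0, 1, 0, 0, 0, 0, 0, 0, 1, 0, 0, 0, 0, 0, -10, 1, 0, 0, 0, 0, 0, -20, 1, 0, 0, 0, 0, 0, -35, 1, 0, 0, 0, 0, 0, -35, 1, 0, 0, 0, 0, 0, -35, 1]
}}

```text
t: 8.05
ee_pos: [0.5134, 0.1334, 0.206]
eef_rot: [0.707, 0.707, -0.0, 0.0]
wrist_force: [0.3, 0.4, -0.2]
finger_gap: 0.0855
grasp_force: 0.0
```

Run:
```python
from h import *
to([.4905,-.1125,.22],8.2)
```

```text
t 8.05 at [0.5134 0.1334 0.206 ] yaw -0.06 tilt 0.02 shift [-245.9  -22.6  -13.9] turn -8.26
```

Emit:
{"name": "move_arm", "arguments": {
  "moves": [0, 0, 0, -15, -1.5, -10, 1, 0, 0, 0, -30, -3, 0, 1, 0, 0, 0, -35, -3, 0, 1, 0, 0, 0, -36, -3, 0, 1, 0, 0, 0, -36, -3, 0, 1, 0, 0, 0, -36, -3, 0, 1, 0, 0, -4.1, -30, -3, 0, 1, 0, 0, -4.1, -20, 0, 0, 1, 0, 0, 0, -8, 0, 0, 1, 0, 0, 0, 0, 0, 0, 1]
}}

```text
t: 8.88
ee_pos: [0.4964, -0.114, 0.2142]
eef_rot: [0.657, 0.754, 0.0, 0.0]
wrist_force: [-0.1, -0.3, -0.3]
finger_gap: 0.0852
grasp_force: 0.0
```

Run:
```python
from h import *
to([.4908,-.1125,.085],8.2)
im=optics.get_image("scene");m=optics.camera_model("wrist");im2=optics.get_image("wrist");cv2.imwrite("pics/s2.png",np.hstack([im[100:300,120:400,::-1],im2[90:290,130:380,::-1]]));np.save("w2.npy",m,allow_pickle=True);cv2.imwrite("pics/w2.png",im2[:,:,::-1])
```

```text
t 8.88 at [ 0.4964 -0.114   0.2142] yaw 7.89 tilt 0.03 shift [  2.3  -5.4 129.2] turn -0.31
```

View pics/s2.png

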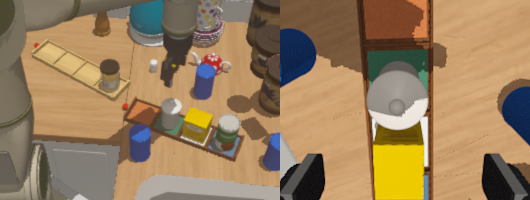

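The jar stands in the light rack's last compartment. In the wrist view the knob is at about (247,196), with the box behind it.

Run:
```python
from h import *
m=np.load("w2.npy",allow_pickle=True).item()
p=onz(m,(247,196.5),.114); print(p); to([p[0],p[1],.084],8.2)
im=cv2.imread("pics/w2.png")[:,:,::-1].copy(); b,k=blobs(im,(22,160,190),(32,255,255),300)
for c,s in b: print(c,[int(x) for x in s])
for q in [(225,235),(272,232),(225,288),(274,288)]: print(onz(m,q,.088)[:2].round(4))
```

```text
[ 0.49153628 -0.11209022  0.114     ]
t 8.98 at [ 0.4967 -0.111   0.2138] yaw 8.1 tilt 0.02 shift [ -0.4  -5.3 129.8] turn -0.1
(np.float64(475.3), np.float64(86.3)) [439, 61, 64, 50, 1888]
(np.float64(248.2), np.float64(261.6)) [223, 235, 51, 55, 2727]
[ 0.4748 -0.1666]
[ 0.5235 -0.1563]
[ 0.4819 -0.2326]
[ 0.5369 -0.225 ]
```

Emit:
{"name": "move_arm", "arguments": {
  "moves": [0, 0, 0, 0, -3, 10, 1, 0, 0, 0, 0, -2.3, 25, 1, 0, 0, 0, 0, 0, 30, 1, 0, 0, 0, 0, 0, 30, 1, 0, 0, 0, 0, 0, 22, 1, 0, 0, 0, 0, 0, 10, 1, 0, 0, 0, 0, 0, 3, 1, 0, 0, 0, 0, 0, 0, 1]
}}

```text
t: 9.65
ee_pos: [0.4912, -0.1121, 0.0835]
eef_rot: [0.655, 0.756, -0.0, -0.0]
wrist_force: [0.5, 0.6, -0.4]
finger_gap: 0.0854
grasp_force: 0.0
```

Emit:
{"name": "move_arm", "arguments": {
  "moves": [0, 0, 0, 0, 0, 0, 0, 0, 0, 0, 0, 0, 0, 0, 0, 0, 0, 0, 0, 0, 0, 0, 0, 0, 0, 0, 0, 0, 0, 0, 0, 0, 0, 0, 0, 0, 0, 0, 0, 0, 0, 0, 0, 0, 0, 0, 0, 0, 0, 0, 0, 0, 0, 0, 0, 0],
  "squeeze": 40
}}

```text
t: 10.32
ee_pos: [0.4925, -0.1129, 0.0854]
eef_rot: [0.655, 0.756, 0.001, 0.001]
wrist_force: [-3.0, -0.0, 8.9]
finger_gap: 0.0562
grasp_force: 40.6
```

Emit:
{"name": "move_arm", "arguments": {
  "moves": [0, 0, 0, 0, 0, -5, 0, 0, 0, 0, 0, 0, -15, 0, 0, 0, 0, 0, 0, -25, 0, 0, 0, 0, 0, 0, -35, 0, 0, 0, 0, 0, 0, -35, 0, 0, 0, 0, 0, 0, -25, 0, 0, 0, 0, 0, 0, -10, 0, 0, 0, 0, 0, 0, 0, 0]
}}

```text
t: 10.98
ee_pos: [0.4924, -0.1128, 0.236]
eef_rot: [0.655, 0.756, 0.002, 0.001]
wrist_force: [0.9, -0.4, -1.6]
finger_gap: 0.0557
grasp_force: 43.2
```

Run:
```python
from h import *
to([.513,.2215,.2],0)
```

```text
t 10.98 at [ 0.4924 -0.1128  0.236 ] yaw 8.19 tilt 0.26 shift [327.9  67.8  36.5] turn 8.19
```

Emit:
{"name": "move_arm", "arguments": {
  "moves": [0, 0, 4.1, 0, 0, 0, 0, 0, 0, 4.1, 0, 0, 0, 0, 0, 0, 0, 10, 0.5, 0, 0, 0, 0, 0, 20, 1.5, 0, 0, 0, 0, 0, 30, 2, 0, 0, 0, 0, 0, 35, 2, 0, 0, 0, 0, 0, 35, 2, 0, 0, 0, 0, 0, 35, 2, 0, 0, 0, 0, 0, 35, 2, 0, 0, 0, 0, 0, 35, 2, 0, 0]
}}

```text
t: 11.82
ee_pos: [0.5043, 0.1247, 0.2323]
eef_rot: [0.706, 0.708, -0.001, -0.001]
wrist_force: [0.7, -1.2, -1.3]
finger_gap: 0.0563
grasp_force: 43.2
```

Emit:
{"name": "move_arm", "arguments": {
  "moves": [0, 0, 0, 35, 2, 0, 0, 0, 0, 0, 30, 2, 0, 0, 0, 0, 0, 20, 2, 0, 0, 0, 0, 0, 13, 0.5, 0, 0, 0, 0, 0, 0, 0, 20, 0, 0, 0, 0, 0, 0, 30, 0, 0, 0, 0, 0, 0, 30, 0, 0, 0, 0, 0, 0, 20, 0]
}}

```text
t: 12.48
ee_pos: [0.511, 0.2186, 0.1308]
eef_rot: [0.707, 0.707, -0.002, -0.0]
wrist_force: [-0.8, -0.3, -2.5]
finger_gap: 0.056
grasp_force: 43.2
```

Run:
```python
from h import *
to([.513,.2205,.0814],0)
ims=[optics.get_image(n)[:,:,::-1] for n in("scene","side")]
cv2.imwrite("pics/s3.png",cv2.resize(np.hstack([ims[0][90:240,130:280],ims[1][130:280,130:280]]),None,fx=2.5,fy=2.5))
```

```text
t 12.48 at [0.511  0.2186 0.1308] yaw -0.05 tilt 0.18 shift [ 2.   2.2 49.4] turn -0.05
```

View pics/s3.png

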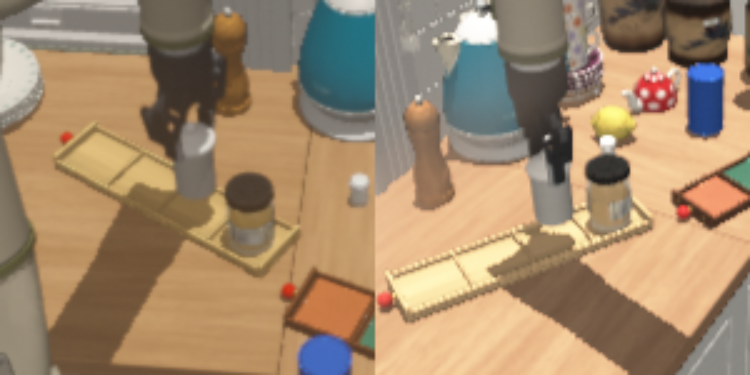

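The pot hangs upright over the third compartment and the jar stands in the fourth. Lowering the pot.

Emit:
{"name": "move_arm", "arguments": {
  "moves": [0, 0, 0, 1, 1, 10, 0, 0, 0, 0, 0, 1, 15, 0, 0, 0, 0, 0, 0, 10, 0, 0, 0, 0, 0, 0, 5, 0, 0, 0, 0, 0, 0, 3, 0, 0, 0, 0, 0, 0, 2, 0, 0, 0, 0, 0, 0, 0, 0]
}}

```text
t: 13.17
ee_pos: [0.5142, 0.2214, 0.0891]
eef_rot: [0.707, 0.707, 0.0, 0.0]
wrist_force: [0.2, -0.2, -1.7]
finger_gap: 0.0562
grasp_force: 43.5
```

Emit:
{"name": "move_arm", "arguments": {
  "moves": [0, 0, 0, 0, 0, 3, 0, 0, 0, 0, 0, 0, 2, 0, 0, 0, 0, 0, 0, 1.5, 0, 0, 0, 0, 0, 0, 0.5, 0, 0, 0, 0, 0, 0, 0.5, 0, 0, 0, 0, 0, 0, 0, 0]
}}

```text
t: 13.67
ee_pos: [0.514, 0.2215, 0.0817]
eef_rot: [0.707, 0.707, 0.0, -0.0]
wrist_force: [-2.4, -0.0, 3.2]
finger_gap: 0.056
grasp_force: 43.8
```

Emit:
{"name": "move_arm", "arguments": {
  "moves": [0, 0, 0, 0, 0, 0.3, 0, 0, 0, 0, 0, 0, 0, 0.72, 0, 0, 0, 0, 0, 0, 0.85, 0, 0, 0, 0, 0, 0, 1, 0, 0, 0, 0, 0, 0, 1, 0, 0, 0, 0, 0, 0, 1, 0, 0, 0, 0, 0, -10, 1, 0, 0, 0, 0, 0, -30, 1, 0, 0, 0, 0, 0, -40, 1, 0, 0, 0, 0, 0, -40, 1]
}}

```text
t: 14.5
ee_pos: [0.5135, 0.2206, 0.2027]
eef_rot: [0.707, 0.707, -0.001, 0.0]
wrist_force: [0.9, 1.5, 1.5]
finger_gap: 0.0855
grasp_force: 0.0
```

Run:
```python
from h import *
to([.506,-.195,.22],0)
```

```text
t 14.5 at [0.5135 0.2206 0.2027] yaw -0.06 tilt 0.08 shift [-415.6   -7.1  -16.8] turn -0.06
```

Emit:
{"name": "move_arm", "arguments": {
  "moves": [0, 0, 0, -15, 0, -10, 1, 0, 0, 0, -35, 0, -7, 1, 0, 0, 0, -38, -1, 0, 1, 0, 0, 0, -38, -1, 0, 1, 0, 0, 0, -38, -1, 0, 1, 0, 0, 0, -38, -1, 0, 1, 0, 0, 0, -38, -1, 0, 1, 0, 0, 0, -38, -1, 0, 1, 0, 0, 0, -38, -1, 0, 1, 0, 0, 0, -38, 0, 0, 1]
}}

```text
t: 15.33
ee_pos: [0.5063, -0.1347, 0.2189]
eef_rot: [0.707, 0.707, 0.001, 0.0]
wrist_force: [0.7, -0.6, 0.5]
finger_gap: 0.0853
grasp_force: 0.0
```

Emit:
{"name": "move_arm", "arguments": {
  "moves": [0, 0, 0, -30, 0, 0, 1, 0, 0, -4.1, -20, 0, 0, 1, 0, 0, -4.1, -12, 0, 0, 1, 0, 0, 0, 0, 0, 0, 1]
}}

```text
t: 15.67
ee_pos: [0.507, -0.1981, 0.2187]
eef_rot: [0.655, 0.755, -0.0, 0.001]
wrist_force: [-0.0, -0.2, 0.1]
finger_gap: 0.0857
grasp_force: 0.0
```

Run:
```python
from h import *
to([.506,-.195,.061],8.2)
m=optics.camera_model("wrist");im2=optics.get_image("wrist");np.save("w3.npy",m,allow_pickle=True);cv2.imwrite("pics/w3.png",im2[:,:,::-1])
b,k=blobs(im2,(22,150,190),(32,255,255),300)
k[:,:190]=0;k[:,330:]=0
c=max(cv2.findContours(k,0,2)[0],key=cv2.contourArea); q=cv2.minAreaRect(c);r=cv2.boxPoints(q); print(q,r.round(1).tolist())
w=np.array([onz(m,p,.088)[:2] for p in r]); print(w.round(4),w.mean(0))
for i in range(4): e=w[i]-w[i-1]; print(np.linalg.norm(e).round(4),np.degrees(np.arctan2(e[1],e[0])).round(1))
im=optics.get_image("scene")[:,:,::-1]
cv2.imwrite("pics/s4.png",np.hstack([im[90:290,120:400],im2[100:300,130:380,::-1]]))
```

```text
t 15.67 at [ 0.507  -0.1981  0.2187] yaw 8.12 tilt 0.08 shift [  3.4  -0.6 157.7] turn -0.08
((250.0, 199.5), (35.0, 52.0), 90.0) [[224.0, 182.0], [276.0, 182.0], [276.0, 217.0], [224.0, 217.0]]
[[ 0.4776 -0.1964]
 [ 0.5298 -0.189 ]
 [ 0.5361 -0.2268]
 [ 0.4818 -0.2345]] [ 0.50633338 -0.21167431]
0.0383 96.2
0.0526 8.1
0.0383 -80.4
0.0549 -171.9
```

View pics/s4.png

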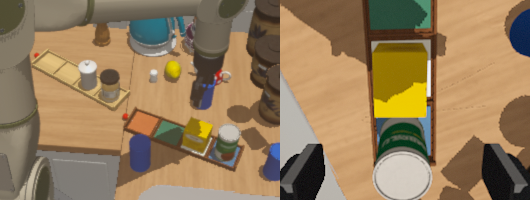

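The pot stands in the third compartment beside the jar. The yellow box's near edge in the wrist view is at row 217, columns 224–276, which puts its centre at about (0.505, -0.196).

Emit:
{"name": "move_arm", "arguments": {
  "moves": [0, 0, 0, 1.5, -1, 15, 1, 0, 0, 0, 1, -0.7, 30, 1, 0, 0, 0, 0, 0, 35, 1, 0, 0, 0, 0, 0, 35, 1, 0, 0, 0, 0, 0, 25, 1, 0, 0, 0, 0, 0, 12, 1, 0, 0, 0, 0, 0, 4, 1, 0, 0, 0, 0, 0, 0, 1]
}}

```text
t: 16.43
ee_pos: [0.5059, -0.1917, 0.0621]
eef_rot: [0.655, 0.756, -0.0, -0.0]
wrist_force: [-0.2, -0.5, -0.1]
finger_gap: 0.0856
grasp_force: 0.0
```

Emit:
{"name": "move_arm", "arguments": {
  "moves": [0, 0, 0, 0, 0, 0, 0, 0, 0, 0, 0, 0, 0, 0, 0, 0, 0, 0, 0, 0, 0, 0, 0, 0, 0, 0, 0, 0, 0, 0, 0, 0, 0, 0, 0, 0, 0, 0, 0, 0, 0, 0, 0, 0, 0, 0, 0, 0, 0, 0, 0, 0, 0, 0, 0, 0],
  "squeeze": 35
}}

```text
t: 17.1
ee_pos: [0.5067, -0.1926, 0.0636]
eef_rot: [0.655, 0.756, 0.001, 0.001]
wrist_force: [-1.1, 0.8, 9.0]
finger_gap: 0.0562
grasp_force: 37.6
```

Emit:
{"name": "move_arm", "arguments": {
  "moves": [0, 0, 0, 0, 0, -5, 0, 0, 0, 0, 0, 0, -15, 0, 0, 0, 0, 0, 0, -25, 0, 0, 0, 0, 0, 0, -35, 0, 0, 0, 0, 0, 0, -35, 0, 0, 0, 0, 0, 0, -30, 0, 0, 0, 0, 0, 0, -15, 0, 0, 0, 0, 0, 0, 0, 0]
}}

```text
t: 17.77
ee_pos: [0.5072, -0.1933, 0.2261]
eef_rot: [0.655, 0.756, 0.002, 0.002]
wrist_force: [0.9, 0.2, -0.6]
finger_gap: 0.0562
grasp_force: 37.7
```

Run:
```python
from h import *
to([.5125,.3085,.058],0)
```

```text
t 17.77 at [ 0.5072 -0.1933  0.2261] yaw 8.15 tilt 0.37 shift [496.1  75.3 168.2] turn 8.15
```

Emit:
{"name": "move_arm", "arguments": {
  "moves": [0, 0, 4.1, 0, 0, 0, 0, 0, 0, 4.1, 0, 0, 0, 0, 0, 0, 0, 10, 0, 0, 0, 0, 0, 0, 22, 0, 0, 0, 0, 0, 0, 32, 0, 0, 0, 0, 0, 0, 38, 0.5, 0, 0, 0, 0, 0, 38, 1, 0, 0, 0, 0, 0, 38, 1, 0, 0, 0, 0, 0, 38, 1, 0, 0, 0, 0, 0, 38, 1, 0, 0]
}}

```text
t: 18.6
ee_pos: [0.5095, 0.0633, 0.2216]
eef_rot: [0.707, 0.707, 0.0, -0.0]
wrist_force: [1.5, -0.3, -1.9]
finger_gap: 0.0565
grasp_force: 37.6
```

Emit:
{"name": "move_arm", "arguments": {
  "moves": [0, 0, 0, 38, 0.5, 0, 0, 0, 0, 0, 38, 0.5, 0, 0, 0, 0, 0, 38, 0, 0, 0, 0, 0, 0, 38, 0, 0, 0, 0, 0, 0, 36, 0, 0, 0, 0, 0, 0, 30, 0, 0, 0, 0, 0, 0, 21, 0, 0, 0, 0, 0, 0, 12, 0, 10, 0, 0, 0, 0, 4, 0, 15, 0, 0, 0, 0, 0, 0, 10, 0]
}}

```text
t: 19.43
ee_pos: [0.5105, 0.3168, 0.1846]
eef_rot: [0.707, 0.707, -0.001, -0.0]
wrist_force: [-1.6, 0.1, -1.1]
finger_gap: 0.0564
grasp_force: 37.6
```

Run:
```python
from h import *
to([.5125,.3115,.0596],0)
```

```text
t 19.43 at [0.5105 0.3168 0.1846] yaw 0.04 tilt 0.12 shift [ -5.1   2.2 125. ] turn 0.04
```

Emit:
{"name": "move_arm", "arguments": {
  "moves": [0, 0, 0, -2, 1, 20, 0, 0, 0, 0, -1, 1, 30, 0, 0, 0, 0, 0, 0, 25, 0, 0, 0, 0, 0, 0, 15, 0, 0, 0, 0, 0, 0, 10, 0, 0, 0, 0, 0, 0, 5, 0, 0, 0, 0, 0, 0, 0, 0, 0, 0, 0, 0, 0, 0, 0]
}}

```text
t: 20.1
ee_pos: [0.5138, 0.3133, 0.0827]
eef_rot: [0.707, 0.707, 0.0, 0.0]
wrist_force: [0.1, -0.4, -1.6]
finger_gap: 0.0565
grasp_force: 37.6
```

Emit:
{"name": "move_arm", "arguments": {
  "moves": [0, 0, 0, -1, -0.5, 8, 0, 0, 0, 0, -0.5, 0, 7, 0, 0, 0, 0, 0, 0, 4, 0, 0, 0, 0, 0, 0, 2, 0, 0, 0, 0, 0, 0, 1, 0, 0, 0, 0, 0, 0, 0.5, 0, 0, 0, 0, 0, 0, 0, 0]
}}

```text
t: 20.68
ee_pos: [0.5129, 0.3121, 0.0597]
eef_rot: [0.707, 0.707, 0.0, -0.0]
wrist_force: [-0.0, 0.4, -0.9]
finger_gap: 0.0564
grasp_force: 37.7
```

Emit:
{"name": "move_arm", "arguments": {
  "moves": [0, 0, 0, 0, 0, 0.5, 0, 0, 0, 0, 0, 0, 0.5, 0, 0, 0, 0, 0, 0, 0.3, 0, 0, 0, 0, 0, 0, 0, 0]
}}

```text
t: 21.02
ee_pos: [0.513, 0.3122, 0.0596]
eef_rot: [0.707, 0.707, 0.0, -0.0]
wrist_force: [-6.4, -3.5, 14.1]
finger_gap: 0.0562
grasp_force: 39.5
```

Emit:
{"name": "move_arm", "arguments": {
  "moves": [0, 0, 0, 0, 0, 0, 0.72, 0, 0, 0, 0, 0, 0, 0.85, 0, 0, 0, 0, 0, 0, 1, 0, 0, 0, 0, 0, 0, 1, 0, 0, 0, 0, 0, 0, 1, 0, 0, 0, 0, 0, -10, 1, 0, 0, 0, 0, 0, -30, 1, 0, 0, 0, 0, 0, -40, 1, 0, 0, 0, 0, 0, -40, 1, 0, 0, 0, 0, 0, -40, 1]
}}

```text
t: 21.85
ee_pos: [0.5126, 0.3115, 0.2208]
eef_rot: [0.707, 0.707, 0.0, 0.0]
wrist_force: [0.6, 0.7, -0.2]
finger_gap: 0.0857
grasp_force: 0.0
```

Run:
```python
from h import *
to([.518,-.274,.22],0)
```

```text
t 21.85 at [0.5126 0.3115 0.2208] yaw -0.05 tilt 0.01 shift [-585.5    5.9    0.8] turn -0.05
```

Emit:
{"name": "move_arm", "arguments": {
  "moves": [0, 0, 0, -15, 0, 0, 1, 0, 0, 0, -35, 0, 0, 1, 0, 0, 0, -38, 0, 0, 1, 0, 0, 0, -38, 0, 0, 1, 0, 0, 0, -38, 0, 0, 1, 0, 0, 0, -38, 0, 0, 1, 0, 0, 0, -38, 1, 0, 1, 0, 0, 0, -38, 1, 0, 1, 0, 0, 0, -38, 1, 0, 1, 0, 0, 0, -38, 1, 0, 1]
}}

```text
t: 22.68
ee_pos: [0.5164, -0.0439, 0.219]
eef_rot: [0.707, 0.707, 0.001, -0.0]
wrist_force: [1.0, 1.0, 0.6]
finger_gap: 0.0854
grasp_force: 0.0
```

Emit:
{"name": "move_arm", "arguments": {
  "moves": [0, 0, 0, -38, 1, 0, 1, 0, 0, 0, -38, 1, 0, 1, 0, 0, 0, -38, 0, 0, 1, 0, 0, 0, -38, 0, 0, 1, 0, 0, 0, -36, 0, 0, 1, 0, 0, 0, -26, 0, 0, 1, 0, 0, -4.1, -15, 0, 0, 1, 0, 0, -4.1, -8, 0, 0, 1, 0, 0, 0, 0, 0, 0, 1, 0, 0, 0, 0, 0, 0, 1]
}}

```text
t: 23.52
ee_pos: [0.519, -0.2791, 0.2185]
eef_rot: [0.656, 0.755, 0.0, 0.0]
wrist_force: [-0.6, 0.1, -0.1]
finger_gap: 0.0856
grasp_force: 0.0
```

Run:
```python
from h import *
to([.518,-.28,.08],8.2)
m=optics.camera_model("wrist");im2=optics.get_image("wrist");np.save("w4.npy",m,allow_pickle=True);cv2.imwrite("pics/w4.png",im2[:,:,::-1])
im=optics.get_image("scene")[:,:,::-1]
cv2.imwrite("pics/s5.png",np.hstack([im[90:290,120:400],im2[100:300,130:380,::-1]]))
```

```text
t 23.52 at [ 0.519  -0.2791  0.2185] yaw 8.0 tilt 0.02 shift [ -0.7  -1.2 138.5] turn -0.2
```

View pics/s5.png

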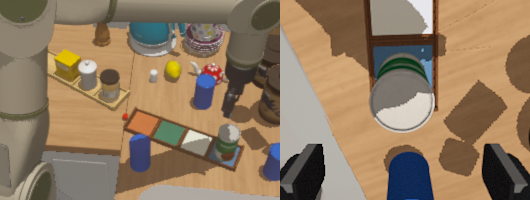

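The box, pot and jar stand on the light rack. The tin's top centre is at wrist pixel (252,199).

Run:
```python
from h import *
m=np.load("w4.npy",allow_pickle=True).item()
p=onz(m,(252.5,199),.116); print(p); to([p[0],p[1],.08],8.2)
```

```text
[ 0.5194024  -0.28161995  0.116     ]
t 23.62 at [ 0.5195 -0.2779  0.2184] yaw 8.12 tilt 0.05 shift [ -3.7  -0.6 138.4] turn -0.08
```

Emit:
{"name": "move_arm", "arguments": {
  "moves": [0, 0, 0, -2, 0, 15, 1, 0, 0, 0, -2, -0.5, 30, 1, 0, 0, 0, 0, 0, 35, 1, 0, 0, 0, 0, 0, 30, 1, 0, 0, 0, 0, 0, 18, 1, 0, 0, 0, 0, 0, 8, 1, 0, 0, 0, 0, 0, 2, 1, 0, 0, 0, 0, 0, 0, 1]
}}

```text
t: 24.28
ee_pos: [0.5197, -0.2826, 0.0808]
eef_rot: [0.655, 0.756, 0.0, 0.0]
wrist_force: [0.2, 0.7, 0.8]
finger_gap: 0.0858
grasp_force: 0.0
```

Emit:
{"name": "move_arm", "arguments": {
  "moves": [0, 0, 0, 0, 0, 0, 0, 0, 0, 0, 0, 0, 0, 0, 0, 0, 0, 0, 0, 0, 0, 0, 0, 0, 0, 0, 0, 0, 0, 0, 0, 0, 0, 0, 0, 0, 0, 0, 0, 0, 0, 0, 0, 0, 0, 0, 0, 0, 0, 0, 0, 0, 0, 0, 0, 0],
  "squeeze": 40
}}

```text
t: 24.95
ee_pos: [0.5198, -0.2835, 0.0817]
eef_rot: [0.655, 0.756, 0.001, 0.001]
wrist_force: [-0.9, -0.0, 5.5]
finger_gap: 0.0601
grasp_force: 42.3
```

Emit:
{"name": "move_arm", "arguments": {
  "moves": [0, 0, 0, 0, 0, -5, 0, 0, 0, 0, 0, 0, -15, 0, 0, 0, 0, 0, 0, -25, 0, 0, 0, 0, 0, 0, -35, 0, 0, 0, 0, 0, 0, -35, 0, 0, 0, 0, 0, 0, -30, 0, 0, 0, 0, 0, 0, -10, 0, 0, 0, 0, 0, 0, 0, 0]
}}

```text
t: 25.62
ee_pos: [0.5203, -0.2837, 0.2382]
eef_rot: [0.655, 0.756, 0.001, 0.002]
wrist_force: [0.4, -0.2, -2.3]
finger_gap: 0.0602
grasp_force: 43.9
```

Run:
```python
from h import *
to([.512,.397,.076],0)
```

```text
t 25.62 at [ 0.5203 -0.2837  0.2382] yaw 8.17 tilt 0.28 shift [675.2  87.8 161.5] turn 8.17
```

Emit:
{"name": "move_arm", "arguments": {
  "moves": [0, 0, 4.1, 0, 0, 0, 0, 0, 0, 4.1, 0, 0, 0, 0, 0, 0, 0, 12, 0, 0, 0, 0, 0, 0, 26, 0, 0, 0, 0, 0, 0, 38, -1, 0, 0, 0, 0, 0, 38, -1, 0, 0, 0, 0, 0, 38, -1, 0, 0, 0, 0, 0, 38, -1, 0, 0, 0, 0, 0, 38, -1, 0, 0, 0, 0, 0, 38, -1, 0, 0]
}}

```text
t: 26.45
ee_pos: [0.5121, -0.0149, 0.2337]
eef_rot: [0.707, 0.707, -0.001, -0.001]
wrist_force: [0.5, -1.0, -2.5]
finger_gap: 0.0605
grasp_force: 43.9
```

Emit:
{"name": "move_arm", "arguments": {
  "moves": [0, 0, 0, 38, -1, 0, 0, 0, 0, 0, 38, -1, 0, 0, 0, 0, 0, 38, 0, 0, 0, 0, 0, 0, 38, 0, 0, 0, 0, 0, 0, 38, 0, 0, 0, 0, 0, 0, 38, 0, 0, 0, 0, 0, 0, 38, 0, 0, 0, 0, 0, 0, 38, 0, 0, 0, 0, 0, 0, 38, 0, 0, 0, 0, 0, 0, 30, 0, 0, 0]
}}

```text
t: 27.28
ee_pos: [0.5097, 0.3582, 0.2327]
eef_rot: [0.706, 0.708, -0.001, -0.001]
wrist_force: [-0.4, -0.4, -1.6]
finger_gap: 0.06
grasp_force: 43.9
```

Emit:
{"name": "move_arm", "arguments": {
  "moves": [0, 0, 0, 20, 0, 0, 0, 0, 0, 0, 12, 0, 0, 0, 0, 0, 0, 6, 0, 5, 0, 0, 0, 0, 0, 0, 15, 0, 0, 0, 0, 0, 0, 20, 0, 0, 0, 0, 0, 0, 10, 0, 0, 0, 0, 0, 0, 0, 0]
}}

```text
t: 27.87
ee_pos: [0.5106, 0.3908, 0.1821]
eef_rot: [0.708, 0.706, -0.003, 0.0]
wrist_force: [-0.7, -0.8, -2.2]
finger_gap: 0.06
grasp_force: 43.9
```

Run:
```python
from h import *
to([.512,.3965,.0777],0)
```

```text
t 27.87 at [0.5106 0.3908 0.1821] yaw -0.12 tilt 0.29 shift [  6.1   1.8 104.3] turn -0.12
```

Emit:
{"name": "move_arm", "arguments": {
  "moves": [0, 0, 0, 3, 0, 15, 0, 0, 0, 0, 2, 0, 25, 0, 0, 0, 0, 0, 0, 25, 0, 0, 0, 0, 0, 0, 15, 0, 0, 0, 0, 0, 0, 8, 0, 0, 0, 0, 0, 0, 0, 0, 0, 0, 0, 0, 0, 0, 0]
}}

```text
t: 28.45
ee_pos: [0.5121, 0.3979, 0.0983]
eef_rot: [0.707, 0.707, 0.0, 0.0]
wrist_force: [0.5, -0.8, -1.2]
finger_gap: 0.0605
grasp_force: 43.9
```

Emit:
{"name": "move_arm", "arguments": {
  "moves": [0, 0, 0, -1, 0, 8, 0, 0, 0, 0, 0, 0, 6, 0, 0, 0, 0, 0, 0, 3, 0, 0, 0, 0, 0, 0, 2, 0, 0, 0, 0, 0, 0, 1, 0, 0, 0, 0, 0, 0, 0.5, 0, 0, 0, 0, 0, 0, 0, 0]
}}

```text
t: 29.03
ee_pos: [0.5113, 0.3974, 0.0779]
eef_rot: [0.707, 0.707, 0.0, -0.0]
wrist_force: [-4.5, -2.4, 8.0]
finger_gap: 0.0601
grasp_force: 44.9
```

Emit:
{"name": "move_arm", "arguments": {
  "moves": [0, 0, 0, 0, 0, 0.3, 0, 0, 0, 0, 0, 0, 0, 0.76, 0, 0, 0, 0, 0, 0, 0.85, 0, 0, 0, 0, 0, 0, 1, 0, 0, 0, 0, 0, 0, 1, 0, 0, 0, 0, 0, 0, 1, 0, 0, 0, 0, 0, -10, 1, 0, 0, 0, 0, 0, -30, 1, 0, 0, 0, 0, 0, -40, 1, 0, 0, 0, 0, 0, -40, 1]
}}

```text
t: 29.87
ee_pos: [0.5111, 0.3965, 0.198]
eef_rot: [0.707, 0.707, -0.001, 0.0]
wrist_force: [1.0, 0.6, 0.1]
finger_gap: 0.0854
grasp_force: 0.0
```

Emit:
{"name": "move_arm", "arguments": {
  "moves": [0, 0, 0, 0, 0, -30, 1, 0, 0, 0, -20, 0, -30, 1, 0, 0, 0, -30, 0, -20, 1, 0, 0, 0, -35, 0, 0, 1, 0, 0, 0, -35, 0, 0, 1, 0, 0, 0, -35, 0, 0, 1, 0, 0, 0, -20, 0, 0, 1, 0, 0, 0, 0, 0, 0, 1, 0, 0, 0, 0, 0, 0, 1]
}}

```text
t: 30.62
ee_pos: [0.5117, 0.2215, 0.2773]
eef_rot: [0.708, 0.706, 0.001, -0.0]
wrist_force: [0.5, 1.2, 0.2]
finger_gap: 0.0851
grasp_force: 0.0
```

Run:
```python
from h import *
to([.512,.3965,.0777],0)
m=optics.camera_model("wrist");im2=optics.get_image("wrist");np.save("w5.npy",m,allow_pickle=True);cv2.imwrite("pics/w5.png",im2[:,:,::-1])
im=optics.get_image("scene")[:,:,::-1];im3=optics.get_image("side")[:,:,::-1]
r=cv2.resize(np.vstack([im[80:230,130:300],im3[150:300,100:270]]),None,fx=1.28,fy=1.28)
cv2.imwrite("pics/s6.png",np.hstack([im2[:,:,::-1],r[:384,:]]))
```

```text
t 30.62 at [0.5117 0.2215 0.2773] yaw -0.12 tilt 0.1 shift [ 1.747e+02 -1.000e-01  1.999e+02] turn -0.12
```

View pics/s6.png

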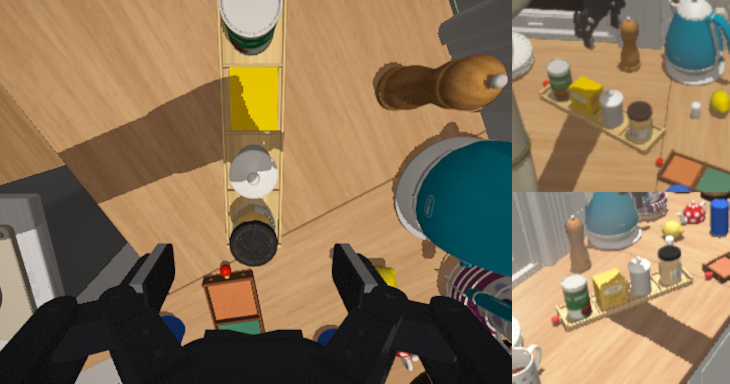

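All four stand upright in separate compartments, in the order tin, box, pot, jar from the ball. Dividers appear at rows 66, 131 and 197, the knob at (254,180) and the jar's lid at (253,243). A numeric check of the centring follows.

Run:
```python
from h import *
m=np.load("w5.npy",allow_pickle=True).item()
for n,p,z in [("div tin/box",(252,66),.017),("div box/pot",(252,131),.017),("div pot/honey",(252,197),.017),("lipL",(223,131),.017),("lipR",(281.5,131),.017),("box",(254.5,98.5),.084),("knob",(253.5,180),.11),("honey",(253.5,243),.102),("tin",(250.5,8),.112)]: print(n,onz(m,p,z)[:2].round(4))
```

```text
div tin/box [0.5113 0.3517]
div box/pot [0.511  0.2672]
div pot/honey [0.5106 0.1683]
lipL [0.4698 0.2673]
lipR [0.5529 0.2671]
box [0.5141 0.3092]
knob [0.5127 0.22  ]
honey [0.5126 0.1351]
tin [0.5102 0.3899]
```

```bash
python3 -c "
from h import *
print(job.close_job())"
```

```text
the job is handed in; nothing more can be done
None
```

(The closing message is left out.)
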